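# Shift the throwing wheel into third

## Task

The gear stick of the bench throwing wheel stands somewhere in the left leg of its H-shaped gate. Push it level with the crossbar, across to the right and then forward, fully home in the third slot (far right, towards the wheel head), and leave it there. Only push it, with the fingertips or the outside of the fingers: do not take hold of the stick or force it, and leave the pots and tools around it where they are.

Things in the scene. Friction and masses are not known exactly. Their poses are not given: they have to be found in the camera images.
- wheel_unit: bench throwing wheel, bolted down. Origin: centre of the underside of its gear case, a green box 200 x 200 mm and 104 mm tall; +x of its frame points forward, from the gear case to the wheel head (disc 240 mm across, top 110 mm above the table, centre 245 mm forward of the origin; a bowl fixed on it reaches 160 mm above the table), +y left, z up. It may stand turned by up to 20 degrees
- gate (a point): centre of the H-shaped gate, at the top face of the 8 mm steel gate plate, 112 mm above the table, straight above the unit's origin. The H is open 66 mm fore and aft (x) and 58 mm across (y). Its two legs run fore and aft, 19 mm left and right of centre, each 19 mm wide; its crossbar is 20 mm wide and joins them in the middle. The slots: first = far left, second = near left, third = far right, fourth = near right, with far = +x and left = +y of the wheel unit
- knob (a point): centre of the black ball knob, 48 mm across, on top of the gear stick. The stick turns about a point in the gear case 15 mm above the table, 205 mm below the knob; upright, the knob's centre is 220 mm above the table and over the gate's centre
- stem_mid (a point): point on the axis of the gear stick's steel stem (12 mm across), 65 mm below the knob's centre
- stick_across (a joint): sideways lean of the stick, rad: + right, - left, end stops at -0.205 and +0.205 (the knob 41 mm from the middle); the legs of the H lie at about these ends. The knob's centre stands from the pivot by 0.205*sin(fore) m forward and 0.205*cos(fore)*sin(across) m to the right. Can change only while the stem is in the crossbar. Friction alone (about 1 to 2 N at the knob) keeps the stick where it is left: no springs, no detents
- stick_fore (a joint): fore-and-aft lean, rad: + forward, - back, end stops at -0.245 and +0.245 (the knob 50 mm from the middle); within 0.04 of 0 the stem can pass along the crossbar. Same friction
- cup: terracotta cup, 72 mm across, 80 tall, standing on the table left of the gear case; origin: centre of its underside, or of its length for a lying tool. Bystander
- jar: closed white glaze jar, 60 mm across, 90 tall, on the table right of the gear case; origin: centre of its underside, or of its length for a lying tool. Bystander
- rib: small wooden throwing-rib disc, 36 mm across, 10 thick, lying on a near corner of the gear case top; origin: centre of its underside, or of its length for a lying tool. Bystander
- brush: brush 180 mm long lying on the table; origin: centre of its underside, or of its length for a lying tool. Bystander
- spatula: spatula 200 mm long lying on the table; origin: centre of its underside, or of its length for a lying tool. Bystander
- mug: blue mug, 80 mm across without the handle, 90 tall, on the table; origin: centre of its underside, or of its length for a lying tool. Bystander

How it is judged:
By the outcome, as a careful person would: the job done as asked, in the order asked, and still so for the second after the job is handed in, with the robot touching nothing.
It also fails if it takes over 54 s, if anything falls off the work surface, if the arm or the gripper's body presses on something with over 40 N, if the wrist force passes 120 N, or if a joint passes its speed limit or range.

## Robot

A 6-joint arm with a two-finger parallel gripper is mounted at the origin on the work surface. World frame = base frame: x ahead of the robot, y to its left, z up, the work surface at z = 0. Lengths are in m, angles in degrees, forces in N, time in s.
With the tool pointing down it reaches from about 0.35 to 0.975 m from the base axis. Payload 4.9 kg.
Tool frame: the origin (TCP) lies midway between the tips of the shut fingers; the grasp point (between the pads) lies 19 mm behind it; z points along the fingers, y is the line along which they close (so a half turn about z gives the same grasp; the last joint's range is limited). The gripper opens to 85 mm and grips with 20 to 120 N. Pads are 22 mm wide; open, the fingers measure 114 mm over their backs; the gripper's body (76 mm by 85 mm) begins 54 mm behind the grasp point. The pads swing forward as they close: fully open they stand 13 mm farther back than shut.
Start: joints at [69.099, 3.019, 92.412, -0, 84.569, -6.818], TCP at [0.152, 0.606, 0.231] pointing down, gripper open.
Joint ranges: [-172.51, 172.51], [-57.92, 126.97], [3.15, 148.05], [-58.71, 238.71], [5.1, 150.11], [-179.66, 179.66]. Speed limits (degrees/s): [147.25, 147.25, 180, 180, 180, 180].

## Interface

Orientations are given as [roll, pitch, yaw] about the fixed x, y, z axes, in that order (R = Rz(yaw) Ry(pitch) Rx(roll)).
In Python, from plant import status, optics, bot, finder gives the robot as it stands.
- The arm moves only by the shell command python3 -m handwheel 'ROWS' [FORCE]. ROWS is JSON, a list of rows, each an object of numbers: "claw": the finger opening in mm, from 0 to 85.4; "tx", "ty", "tz": the shift along the world's x, y, z in mm; "turn": the turn about the world's z in degrees. In form: [{"claw": .., "tx": .., "ty": .., "tz": .., "turn": ..}, ...]. A call has 1 to 8 rows; each row is the pose to reach, as a shift and turn from the pose commanded when the call began; what a row does not reach only later rows make up. A row lasts 1/10 s, in which the tool goes at most 50 mm and 8.59 degrees, less where a joint would pass 70% of its speed; a pose out of reach is approached as far as the arm can. A call with a gripper value outside its range is refused whole. The fingers move at their own pace and stop on an object; FORCE is the grip in N (left out, the last holds). Time passes only in rows, so rows that repeat a pose let the fingers close. It gives the time, the measured TCP pose, the force, the opening and the grip force at its end, in the units of the state.
- status.observe(): the state, without advancing time (a new reading comes with each control period).
- optics.snapshot(name): name is "side" or "top" or "wrist"; returns (picture, depth): 384x512x3 uint8, red, green, blue; 384x512 float32, m along the optical axis (not along the pixel's ray), 0 where there is no reading.
- optics.calibration(name): a dict with "vfov" (degrees; the focal length in pixels is half the picture's height over the tangent of half this angle, whatever the lens; pixels are square), "cx", "cy" (the principal point, pixels), "k1" (the pictures are not rectified: a ray, as slopes to the right and down, at radius r is drawn at 1 + k1 r^2 times it, then the intrinsics apply), "eye" and "attitude" of the camera in the world. Camera axes: x right, y down, z forward; pixel columns grow to the right and rows downward; lengths in m; the calibration is good to about 2 mm. A picture is of the moment at which its call begins: read the wrist's pose just before it. calibration takes no time and is no camera call; for the wrist camera it gives the pose at the moment of the call.
- bot.close_job(): hands the job in; it is judged then, once.
Trained networks look in the newest picture that a camera, given by its name, has taken for a name from the list of things; names that differ only in an ending like _2 or _b are one class to them, and where a whole thing is asked for, a point or a joint stands for the part that bears it (a point fixed in the world has none). Each returns a list of dicts, best first, with "score" (0 to 1); they miss things now and then, are a little off and sometimes report something else, mostly with a low value. They report only what shows in the picture. A call takes as long as a camera call.
- finder.find_in(camera, thing): "box" ([centre column, centre row, width, height] in pixels, round what is visible of it).
- finder.regions_of(camera, thing): "region" (384x512 bool, what is visible of it) and "box" ([centre column, centre row, width, height] in pixels, round what is visible of it).
The state is a dict: "time_s": time; "joint_pos": joint angles; "dq": joint speeds; "effort": joint torques, N m; "position": TCP position; "tcp_rot": TCP orientation; "force": force on the tool from outside, world axes, zero at the start; "ft_torque": the same for the moment, N m; "finger_gap": finger opening in m; "finger_force": force on a finger pad.
Only numpy, scipy, OpenCV 4.12 (cv2) and the standard library are available. Lean on these libraries where they do the work, as an engineer would, in place of code of your own. Each camera call takes 0.05 s, during which the arm holds its last target. There are 200 camera calls.

## Working session

There is one attempt and no reset: what is moved stays moved. The work goes in short steps, Python scripts to look and compute and a shell command to move; the robot and the scene stay as the last step left them, time stands still between calls to the robot, and variables do not carry over. Pictures are saved under pics/ and viewed, at most 10 in all, crops included, and the job is handed in when it is done.

```bash
ls; mkdir -p pics; cat > h.py <<'E'
import numpy as np,cv2
from plant import status,optics,bot,finder
from scipy.spatial.transform import Rotation as R
def rot(c):
    a=np.array(c["attitude"],float)
    if a.shape==(3,3): return a
    if a.size==4: return R.from_quat(a).as_matrix()
    return R.from_euler('xyz',a,degrees=True).as_matrix()
def K(c):
    f=192/np.tan(np.radians(c["vfov"])/2); return f
def pts(c,uv,d):
    f=K(c); uv=np.atleast_2d(uv).astype(float)
    p=(uv-[c["cx"],c["cy"]])/f
    q=p.copy()
    for _ in range(20): q=p/(1+c["k1"]*(q**2).sum(1,keepdims=True))
    P=np.c_[q,np.ones(len(q))]*np.reshape(d,(-1,1))
    return P@rot(c).T+np.array(c["eye"])
def cloud(c,D,m):
    v,u=np.nonzero(m&(D>0)); return pts(c,np.c_[u,v],D[v,u])
E
python3 - <<'E'
from h import *
print(status.observe())
ims=[]
for n in("side","top"):
    c=optics.calibration(n);print(n,c)
    I,D=optics.snapshot(n);np.save(n+"D.npy",D)
    for t in("knob","wheel_unit","stem_mid","cup","jar","rib","mug"):
        r=finder.regions_of(n,t)
        for e in r[:2]:
            P=cloud(c,D,e["region"])
            if len(P): print(t,round(e["score"],2),np.round(e["box"]),np.round(np.median(P,0),3),np.round(P.min(0),3),np.round(P.max(0),3))
            if t=="knob" and e is r[0]: np.save(n+"knob.npy",P)
    cv2.imwrite(f"pics/{n}0.png",I[:,:,::-1])
E
```

```text
pics
{'time_s': 0.0, 'joint_pos': array([ 6.90983823e+01,  3.05754572e+00,  9.24939153e+01,  5.70370082e-04,
        8.45670012e+01, -6.81987022e+00]), 'dq': array([-0.0425923 , -0.00034741,  0.06708083, -0.11100031,  0.02983425,
       -0.07204501]), 'effort': array([ 8.87588158e-05, -3.93692207e+01, -3.70173597e+01, -1.87612051e-05,
        7.03830548e-03,  5.71309187e-06]), 'position': array([0.15185528, 0.60562414, 0.23004089]), 'tcp_rot': array([-1.79882443e+02, -1.46308527e-02,  1.65918183e+02]), 'force': array([ 0.60608385, -0.33103922, -0.16532824]), 'ft_torque': array([ 0.01042326, -0.00159166,  0.00397895]), 'finger_force': 0.0, 'finger_gap': 0.085272591580702}
side {'vfov': 48.87455885019618, 'cx': 248.7011023568668, 'cy': 189.16642832183197, 'k1': -0.09962147091895827, 'eye': array([ 0.29610035, -1.21718826,  0.8442125 ]), 'attitude': array([-119.1717412 ,   -0.79829541,   -9.83843153])}
knob 0.51 [270. 169.   9.  36.] [0.606 0.113 0.202] [ 0.592  0.101 -0.006] [0.716 0.52  0.234]
knob 0.44 [289. 189. 133.  84.] [0.656 0.052 0.102] [ 0.453 -0.088 -0.006] [1.003 0.487 0.23
[... 1273 characters left out ...]
  0.001] [0.705 0.153 0.237]
cup 0.82 [170. 190.  26.  29.] [0.542 0.25  0.039] [ 0.501  0.206 -0.002] [0.571 0.275 0.085]
jar 0.73 [127. 221.  33.  63.] [0.47  0.374 0.018] [ 0.371  0.333 -0.004] [0.542 0.422 0.025]
jar 0.69 [288. 175.  27.  24.] [ 0.571 -0.086  0.089] [ 0.548 -0.127 -0.007] [ 0.623 -0.059  0.096]
rib 0.73 [198. 204.  16.  13.] [0.485 0.157 0.114] [0.468 0.14  0.101] [0.505 0.178 0.119]
rib 0.54 [289. 178.  24.  24.] [ 0.571 -0.086  0.089] [ 0.548 -0.119  0.006] [ 0.603 -0.059  0.096]
mug 0.93 [391. 162.  46.  30.] [ 0.607 -0.407  0.049] [ 0.566 -0.46  -0.002] [ 0.667 -0.324  0.095]
mug 0.5 [126. 222.  30.  58.] [0.474 0.375 0.018] [ 0.371  0.333 -0.005] [0.544 0.426 0.025]
```

```bash
python3 - <<'E'
from h import *
c=optics.calibration("top");D=np.load("topD.npy");I=cv2.imread("pics/top0.png")
v,u=np.mgrid[:384,:512];P=pts(c,np.c_[u.ravel(),v.ravel()],D.ravel());ok=(D.ravel()>0)
x,y,z=P.T
reg=ok&(x>.4)&(x<1)&(y>-.1)&(y<.3)
col=I.reshape(-1,3).astype(int)
hsv=cv2.cvtColor(I,cv2.COLOR_BGR2HSV).reshape(-1,3)
g=reg&(z>.094)&(z<.116)&(hsv[:,0]>40)&(hsv[:,0]<90)&(hsv[:,1]>60)
print(g.sum(),cv2.minAreaRect(P[g][:,:2].astype(np.float32)*1000))
b=reg&(z>.095)&(z<.116)
for n,m in(("green",g),("flat",b)):
    img=m.reshape(384,512);
def sph(Q,r):
    from scipy.optimize import least_squares
    s=least_squares(lambda p:np.linalg.norm(Q-p,axis=1)-r,Q.mean(0)-[0,0,.01],loss='soft_l1',f_scale=.002);return s.x,np.sqrt(s.cost*2/len(Q))
for n in("side","top"):
    Q=np.load(n+"knob.npy");m=np.median(Q,0);Q=Q[(np.linalg.norm(Q-m,axis=1)<.04)&(Q[:,2]>.19)];print(n,len(Q),sph(Q,.024))
# bowl / disc
w=reg&(x>.7)&(z>.10)&(z<.115); print(cv2.minEnclosingCircle(P[w][:,:2].astype(np.float32)*1000),cv2.minAreaRect(P[w][:,:2].astype(np.float32)*1000))
cr=cv2.resize(I[40:260,90:330],None,fx=2.5,fy=2.5,interpolation=cv2.INTER_CUBIC)
cv2.imwrite("pics/top0c.png",cr)
E
```

```text
2671 ((574.6162109375, 86.59264373779297), (200.74252319335938, 199.31126403808594), 5.479280471801758)
side 127 (array([0.61458425, 0.13003313, 0.20896617]), np.float64(0.0019429830780435752))
top 299 (array([0.6150763 , 0.1305525 , 0.21115468]), np.float64(0.0009869727851756949))
((817.9033203125, 110.09212493896484), 120.37513732910156) ((816.8642578125, 110.45243072509766), (237.63507080078125, 237.22389221191406), 62.947322845458984)
```

View pics/top0c.png

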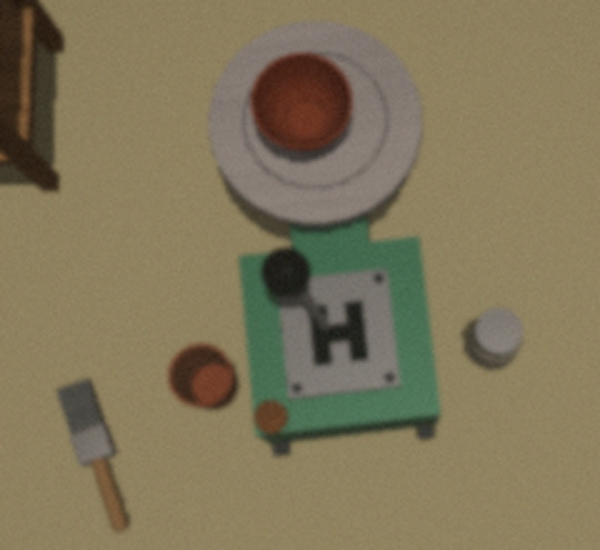

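View pics/side0.png

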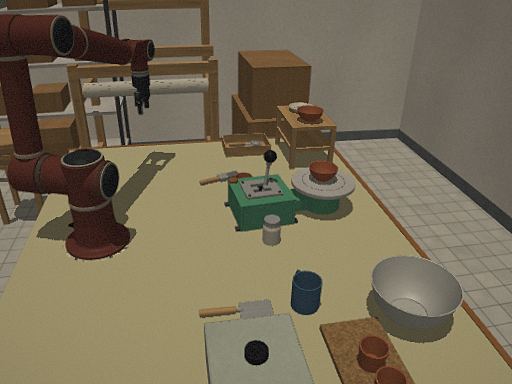

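The top view shows the H gate at about crop (338,333) and the knob forward-left of it at (285,272), so the stick is in the first slot. Cup, rib and jar stand around the case, and the brush is far off.

The unit is at (0.575, 0.087), yaw 5.5°. The disc centre is 244 mm forward, which agrees with the given 245 mm. The knob is at +44.5 mm fore and 40 mm left, z 0.211. I go high, fingers shut, to the far side of the knob.

```bash
python3 -m handwheel '[{"claw":0,"tx":0,"ty":0,"tz":45,"turn":0},{"claw":0,"tx":30,"ty":-27,"tz":75,"turn":5},{"claw":0,"tx":65,"ty":-59,"tz":80,"turn":10},{"claw":0,"tx":101,"ty":-92,"tz":80,"turn":15},{"claw":0,"tx":138,"ty":-126,"tz":80,"turn":19.6},{"claw":0,"tx":174,"ty":-159,"tz":80,"turn":19.6},{"claw":0,"tx":210,"ty":-192,"tz":80,"turn":19.6},{"claw":0,"tx":246,"ty":-225,"tz":80,"turn":19.6}]' 20
python3 -m handwheel '[{"tx":36,"ty":-33,"claw":0},{"tx":72,"ty":-66,"claw":0},{"tx":108,"ty":-99,"claw":0},{"tx":145,"ty":-132,"claw":0},{"tx":182,"ty":-165,"claw":0},{"tx":226,"ty":-184,"claw":0},{"tx":265,"ty":-215,"claw":0},{"tx":272,"ty":-247,"claw":0}]'
```

```text
time_s: 1.6
position: [0.3992, 0.3797, 0.3116]
tcp_rot: [180.0, 0.0, -174.5]
force: [0.6, 1.3, 0.1]
finger_gap: -0.0002
finger_force: 0.0invalid input at $[0]: expected keys claw, tx, ty, tz, turn
```

```bash
python3 -m handwheel '[{"claw":0,"tx":36,"ty":-33,"tz":0,"turn":0},{"claw":0,"tx":72,"ty":-66,"tz":0,"turn":0},{"claw":0,"tx":108,"ty":-99,"tz":0,"turn":0},{"claw":0,"tx":145,"ty":-132,"tz":0,"turn":0},{"claw":0,"tx":182,"ty":-165,"tz":0,"turn":0},{"claw":0,"tx":226,"ty":-184,"tz":0,"turn":0},{"claw":0,"tx":265,"ty":-215,"tz":0,"turn":0},{"claw":0,"tx":272,"ty":-245,"tz":0,"turn":0}]'
```

```text
time_s: 2.4
position: [0.6727, 0.1341, 0.3095]
tcp_rot: [-180.0, -0.1, -174.6]
force: [0.2, 0.2, -0.2]
finger_gap: 0.0
finger_force: 0.0
```

```bash
python3 -m handwheel '[{"claw":0,"tx":0,"ty":0,"tz":-40,"turn":0},{"claw":0,"tx":0,"ty":0,"tz":-80,"turn":0},{"claw":0,"tx":0,"ty":0,"tz":-113,"turn":0},{"claw":0,"tx":0,"ty":0,"tz":-113,"turn":0}]'
python3 -m handwheel '[{"claw":0,"tx":-10,"ty":-1,"tz":0,"turn":0},{"claw":0,"tx":-18,"ty":-2,"tz":0,"turn":0},{"claw":0,"tx":-25,"ty":-2.5,"tz":0,"turn":0},{"claw":0,"tx":-32,"ty":-3,"tz":0,"turn":0},{"claw":0,"tx":-39,"ty":-4,"tz":0,"turn":0},{"claw":0,"tx":-45,"ty":-4.5,"tz":0,"turn":0},{"claw":0,"tx":-45,"ty":-4.5,"tz":0,"turn":0}]'
cat > k.py <<'E'
from h import *
from scipy.optimize import least_squares
import sys
O=np.array([.5746,.0866]);a=np.radians(5.5);f=np.array([np.cos(a),np.sin(a)]);l=np.array([-f[1],f[0]])
for n in("side","top"):
    c=optics.calibration(n);I,D=optics.snapshot(n)
    if len(sys.argv)>1 and n==sys.argv[1]: cv2.imwrite(f"pics/{sys.argv[2]}.png",cv2.resize(I[100:240,160:340],None,fx=4,fy=4,interpolation=2)[:,:,::-1])
    u=np.mgrid[:384,:512];P=pts(c,np.c_[u[1].ravel(),u[0].ravel()],D.ravel())
    rel=P[:,:2]-O;col=I.reshape(-1,3).astype(int)
    m=(D.ravel()>0)&(abs(rel)<.09).all(1)&(P[:,2]>.196)&(P[:,2]<.255)&(col.max(1)<70)
    np.save(n+"c.npy",P[m])
    for e in finder.regions_of(n,"knob")[:2]:
        Q=cloud(c,D,e["region"]);Q=Q[(Q[:,2]>.19)&(Q[:,2]<.25)]
        if len(Q)<15: continue
        s=least_squares(lambda p:np.r_[np.linalg.norm(Q-p,axis=1)-.024, ] ,np.median(Q,0)-[0,0,.01],loss='soft_l1',f_scale=.002)
        d=s.x[:2]-O;print(n,round(e["score"],2),len(Q),"knob fwd,left,z mm",np.round([d@f*1e3,d@l*1e3,s.x[2]*1e3],1),"rms",np.sqrt(2*s.cost/len(Q)))
s=status.observe();d=s["position"][:2]-O;print("tcp fwd,left",d@f*1e3,d@l*1e3,s["position"],s["force"],s["time_s"])
E
python3 k.py top t1
```

```text
time_s: 2.8
position: [0.6665, 0.1356, 0.191]
tcp_rot: [180.0, -0.7, -174.5]
force: [0.4, -0.5, -1.7]
finger_gap: 0.0004
finger_force: 0.0
time_s: 3.5
position: [0.6243, 0.1317, 0.1985]
tcp_rot: [-180.0, -0.0, -174.5]
force: [1.4, -0.5, 0.0]
finger_gap: 0.0003
finger_force: 0.4
side 0.49 142 knob fwd,left,z mm [ 19.   39.3 213.3] rms 0.0017853389841209057
tcp fwd,left 54.254042527606764 40.059882241622375 [0.6247647  0.13167547 0.1977469 ] [0.42234989 0.08252972 0.61505884] 3.7
```

View pics/t1.png

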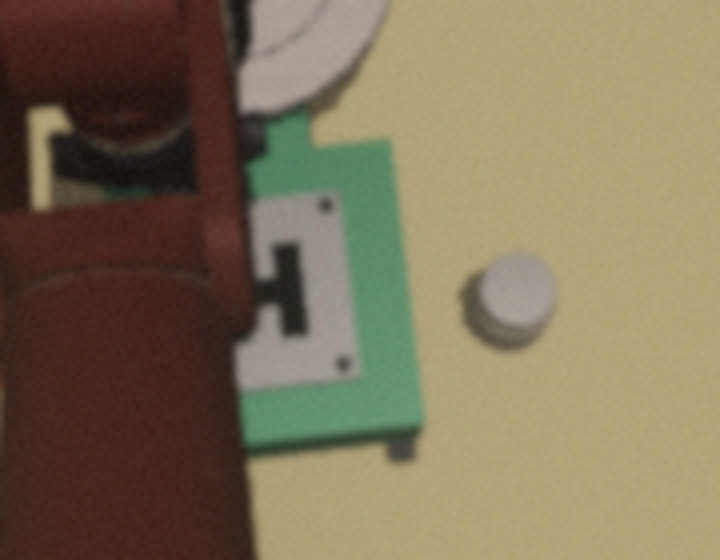

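The arm hides the knob from the top, but the side view gives it at 19 mm fore with the TCP 35 mm ahead, as expected. I push 19 mm more.

```bash
python3 -m handwheel '[{"claw":0,"tx":-6,"ty":-0.6,"tz":0,"turn":0},{"claw":0,"tx":-11,"ty":-1.1,"tz":0,"turn":0},{"claw":0,"tx":-15,"ty":-1.5,"tz":0,"turn":0},{"claw":0,"tx":-19,"ty":-1.8,"tz":0,"turn":0},{"claw":0,"tx":-19,"ty":-1.8,"tz":0,"turn":0}]'
python3 k.py
python3 -m handwheel '[{"claw":0,"tx":5,"ty":0.5,"tz":0,"turn":0},{"claw":0,"tx":25,"ty":2.5,"tz":0,"turn":0},{"claw":0,"tx":50,"ty":4.8,"tz":20,"turn":0},{"claw":0,"tx":50,"ty":4.8,"tz":60,"turn":0},{"claw":0,"tx":46,"ty":44,"tz":100,"turn":0},{"claw":0,"tx":46,"ty":60,"tz":100,"turn":0}]'
python3 k.py
```

```text
time_s: 4.2
position: [0.6055, 0.1299, 0.1983]
tcp_rot: [-180.0, -0.0, -174.5]
force: [1.0, -0.3, 0.9]
finger_gap: -0.0002
finger_force: 0.4
side 0.75 148 knob fwd,left,z mm [ -0.4  39.7 213.4] rms 0.001729738814778273
side 0.5 141 knob fwd,left,z mm [ -0.3  39.7 213.4] rms 0.001781312972034348
top 0.52 24 knob fwd,left,z mm [ -1.4  40.4 217. ] rms 0.0009317901544191043
tcp fwd,left 35.272059998247016 40.07109108957046 [0.60586903 0.12986729 0.19805093] [0.71161912 0.72192305 0.38950302] 4.4
time_s: 5.0
position: [0.6544, 0.1916, 0.3051]
tcp_rot: [179.9, 0.6, -174.5]
force: [0.5, -0.0, 0.9]
finger_gap: 0.0001
finger_force: 0.0
side 0.5 146 knob fwd,left,z mm [ -0.7  40.  213.9] rms 0.001647505661008027
top 0.7 291 knob fwd,left,z mm [  0.   41.  215.8] rms 0.0011078069910843268
tcp fwd,left 86.6412225390361 95.62884523399606 [0.65167672 0.19009278 0.29667265] [ 0.46914227 -0.55754497 -0.50322466] 5.2
```

```bash
python3 -m handwheel '[{"claw":0,"tx":-40,"ty":-2,"tz":0,"turn":0},{"claw":0,"tx":-86.6,"ty":-4.3,"tz":0,"turn":0},{"claw":0,"tx":-86.6,"ty":-4.3,"tz":-40,"turn":0},{"claw":0,"tx":-86.6,"ty":-4.3,"tz":-75,"turn":0},{"claw":0,"tx":-86.6,"ty":-4.3,"tz":-100,"turn":0},{"claw":0,"tx":-86.6,"ty":-4.3,"tz":-100,"turn":0}]'
python3 -m handwheel '[{"claw":0,"tx":0.9,"ty":-9,"tz":0,"turn":0},{"claw":0,"tx":1.5,"ty":-16,"tz":0,"turn":0},{"claw":0,"tx":2.2,"ty":-23,"tz":0,"turn":0},{"claw":0,"tx":2.9,"ty":-30,"tz":0,"turn":0},{"claw":0,"tx":3.6,"ty":-37,"tz":0,"turn":0},{"claw":0,"tx":4.2,"ty":-44,"tz":0,"turn":0},{"claw":0,"tx":4.8,"ty":-50,"tz":0,"turn":0},{"claw":0,"tx":4.8,"ty":-50,"tz":0,"turn":0}]'
python3 k.py side s2
```

```text
time_s: 5.8
position: [0.5616, 0.1839, 0.191]
tcp_rot: [-179.9, -0.7, -174.5]
force: [-0.8, -0.8, -1.3]
finger_gap: 0.0
finger_force: 0.0
time_s: 6.6
position: [0.5703, 0.1347, 0.1982]
tcp_rot: [-180.0, -0.0, -174.5]
force: [-0.3, 0.5, 0.4]
finger_gap: 0.0003
finger_force: 0.3
side 0.6 139 knob fwd,left,z mm [1.000e-01 1.100e+01 2.177e+02] rms 0.0018039093355386717
top 0.68 60 knob fwd,left,z mm [-1.000e-01  1.290e+01  2.205e+02] rms 0.0009515224079601405
top 0.38 55 knob fwd,left,z mm [-1.000e-01  1.310e+01  2.207e+02] rms 0.0009697747564819021
tcp fwd,left 0.13162970564726667 49.09633838163213 [0.57002535 0.13548292 0.19785378] [-0.07521289  1.69563232  0.09355131] 6.8
```

```bash
python3 -m handwheel '[{"claw":0,"tx":0.8,"ty":-8,"tz":0,"turn":0},{"claw":0,"tx":1.5,"ty":-16,"tz":0,"turn":0},{"claw":0,"tx":2.3,"ty":-24,"tz":0,"turn":0},{"claw":0,"tx":3.1,"ty":-32,"tz":0,"turn":0},{"claw":0,"tx":3.8,"ty":-40,"tz":0,"turn":0},{"claw":0,"tx":4.4,"ty":-46,"tz":0,"turn":0},{"claw":0,"tx":4.7,"ty":-49,"tz":0,"turn":0},{"claw":0,"tx":4.7,"ty":-49,"tz":0,"turn":0}]'
python3 k.py
```

```text
time_s: 7.6
position: [0.5749, 0.086, 0.198]
tcp_rot: [-180.0, -0.0, -174.5]
force: [0.3, 0.3, 1.4]
finger_gap: -0.0003
finger_force: 0.1
side 0.48 160 knob fwd,left,z mm [ -0.6 -37.1 215. ] rms 0.001829412249531913
top 0.53 43 knob fwd,left,z mm [  0.5 -36.7 217.2] rms 0.0007370495600849973
tcp fwd,left 0.32552186405653943 0.03918706983564111 [0.57492027 0.08667021 0.19823052] [-0.00283259 -0.2342981   0.49937364] 7.8
```

```bash
python3 -m handwheel '[{"claw":0,"tx":0.2,"ty":-2,"tz":0,"turn":0},{"claw":0,"tx":0.3,"ty":-3,"tz":0,"turn":0},{"claw":0,"tx":0.3,"ty":-3.3,"tz":0,"turn":0},{"claw":0,"tx":0.3,"ty":-3.3,"tz":0,"turn":0}]'
python3 -m handwheel '[{"claw":0,"tx":0,"ty":5,"tz":0,"turn":0},{"claw":0,"tx":-2,"ty":20,"tz":10,"turn":0},{"claw":0,"tx":-20,"ty":20,"tz":50,"turn":0},{"claw":0,"tx":-50,"ty":0,"tz":75,"turn":0},{"claw":0,"tx":-65,"ty":-30,"tz":75,"turn":0},{"claw":0,"tx":-65,"ty":-30,"tz":75,"turn":0}]'
python3 k.py
```

```text
time_s: 8.2
position: [0.5752, 0.0834, 0.1982]
tcp_rot: [180.0, -0.0, -174.5]
force: [0.6, 0.3, -0.8]
finger_gap: -0.0004
finger_force: 0.4
time_s: 8.8
position: [0.5099, 0.0524, 0.2762]
tcp_rot: [-179.9, 0.2, -174.6]
force: [-0.1, -0.4, -0.3]
finger_gap: -0.0003
finger_force: 0.0
side 0.49 122 knob fwd,left,z mm [  0.3 -39.9 214.3] rms 0.0018644772450252527
tcp fwd,left -67.00714118969451 -26.113596989226235 [0.51040422 0.05418427 0.27331329] [-0.04906875 -0.37039525 -0.28660651] 9.0
```

```bash
python3 -m handwheel '[{"claw":0,"tx":1,"ty":-14,"tz":0,"turn":0},{"claw":0,"tx":1,"ty":-14,"tz":-40,"turn":0},{"claw":0,"tx":1,"ty":-14,"tz":-75,"turn":0},{"claw":0,"tx":1,"ty":-14,"tz":-75,"turn":0}]'
python3 -m handwheel '[{"claw":0,"tx":10,"ty":1,"tz":0,"turn":0},{"claw":0,"tx":20,"ty":2,"tz":0,"turn":0},{"claw":0,"tx":28,"ty":2.7,"tz":0,"turn":0},{"claw":0,"tx":36,"ty":3.5,"tz":0,"turn":0},{"claw":0,"tx":44,"ty":4.2,"tz":0,"turn":0},{"claw":0,"tx":52,"ty":5,"tz":0,"turn":0},{"claw":0,"tx":60,"ty":5.8,"tz":0,"turn":0},{"claw":0,"tx":60,"ty":5.8,"tz":0,"turn":0}]'
python3 k.py side s3
```

```text
time_s: 9.4
position: [0.5078, 0.0392, 0.1919]
tcp_rot: [179.9, -0.7, -174.5]
force: [-1.3, -0.3, -1.1]
finger_gap: 0.0002
finger_force: 0.0
time_s: 10.2
position: [0.5722, 0.0452, 0.1982]
tcp_rot: [180.0, 0.0, -174.5]
force: [-0.1, -0.1, -0.5]
finger_gap: 0.0003
finger_force: 0.0
side 0.64 142 knob fwd,left,z mm [ 27.7 -39.4 212.7] rms 0.001989718145221526
tcp fwd,left -7.478775585044834 -40.95234915540077 [0.57108076 0.04511938 0.19811392] [-0.14885209  0.48125721  0.16649546] 10.4
```

View pics/s3.png

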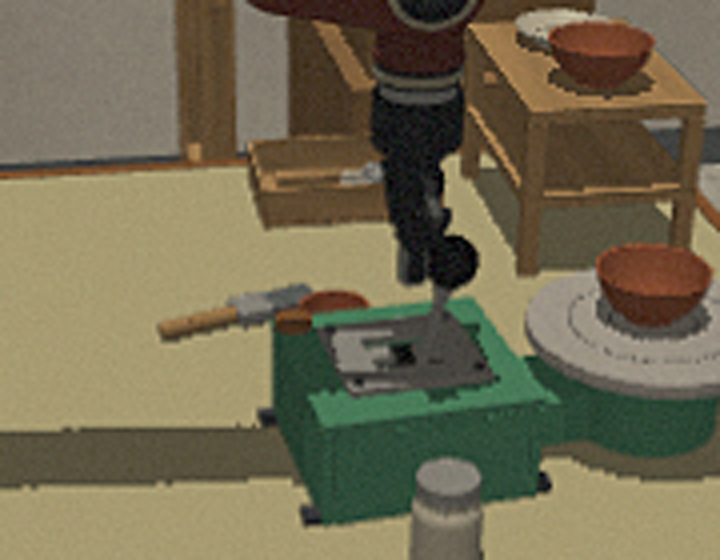

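The crop shows the fingers behind the knob at (452,262), pushing forward in the right leg, with everything else in place. About 22 mm remain, so I approach the stop slowly.

```bash
python3 -m handwheel '[{"claw":0,"tx":6,"ty":0.6,"tz":0,"turn":0},{"claw":0,"tx":12,"ty":1.2,"tz":0,"turn":0},{"claw":0,"tx":16,"ty":1.6,"tz":0,"turn":0},{"claw":0,"tx":19,"ty":1.9,"tz":0,"turn":0},{"claw":0,"tx":20,"ty":2,"tz":0,"turn":0},{"claw":0,"tx":20,"ty":2,"tz":0,"turn":0}]'
python3 -m handwheel '[{"claw":0,"tx":0.7,"ty":0.1,"tz":0,"turn":0},{"claw":0,"tx":0.7,"ty":0.1,"tz":0,"turn":0}]'
python3 -m handwheel '[{"claw":0,"tx":0.7,"ty":0.1,"tz":0,"turn":0},{"claw":0,"tx":0.7,"ty":0.1,"tz":0,"turn":0}]'
python3 k.py
```

```text
time_s: 11.0
position: [0.5914, 0.0471, 0.1982]
tcp_rot: [180.0, -0.0, -174.5]
force: [-0.5, -0.5, -0.2]
finger_gap: 0.0002
finger_force: 0.2
time_s: 11.2
position: [0.5919, 0.0472, 0.1983]
tcp_rot: [-180.0, 0.0, -174.5]
force: [-0.6, -0.3, -0.2]
finger_gap: 0.0002
finger_force: 0.3
time_s: 11.4
position: [0.5927, 0.0473, 0.1983]
tcp_rot: [-180.0, 0.0, -174.5]
force: [0.1, -0.5, -0.0]
finger_gap: 0.0001
finger_force: 0.4
side 0.75 133 knob fwd,left,z mm [ 47.8 -38.7 208.5] rms 0.0017029342027430332
tcp fwd,left 14.229580774702667 -40.866679824060974 [0.59268097 0.04728531 0.19837646] [-1.62550668  0.03333069 -0.79688948] 11.6
```

Not at the stop yet (no rise in force); I continue in small steps until it shows.

```bash
for i in 1; do python3 -m handwheel '[{"claw":0,"tx":0.7,"ty":0.1,"tz":0,"turn":0},{"claw":0,"tx":0.7,"ty":0.1,"tz":0,"turn":0}]' | grep -E "force|posi"; done
python3 -m handwheel '[{"claw":0,"tx":0.7,"ty":0.1,"tz":0,"turn":0},{"claw":0,"tx":0.7,"ty":0.1,"tz":0,"turn":0}]' | grep -E "force|posi"
python3 k.py
```

```text
position: [0.5934, 0.0474, 0.1983]
force: [-1.2, -0.7, -0.1]
finger_force: 0.4
position: [0.5941, 0.0475, 0.1983]
force: [-1.0, 0.2, -0.4]
finger_force: 0.4
side 0.62 137 knob fwd,left,z mm [ 48.8 -39.3 208.5] rms 0.0019068242374636315
side 0.45 137 knob fwd,left,z mm [ 48.7 -39.3 208.6] rms 0.002318494655167177
tcp fwd,left 15.667946573089676 -40.7849546895643 [0.59410488 0.04750452 0.19830452] [-0.20129111  0.58593895 -0.67986146] 12.2
```

```bash
python3 -m handwheel '[{"claw":0,"tx":0.7,"ty":0.1,"tz":0,"turn":0},{"claw":0,"tx":0.7,"ty":0.1,"tz":0,"turn":0}]' | grep -E "force|posi"
python3 -m handwheel '[{"claw":0,"tx":0.6,"ty":0.1,"tz":0,"turn":0},{"claw":0,"tx":0.6,"ty":0.1,"tz":0,"turn":0}]' | grep -E "force|posi"
python3 k.py
```

```text
position: [0.5948, 0.0476, 0.1983]
force: [-0.7, 0.2, -0.0]
finger_force: 0.4
position: [0.5953, 0.0477, 0.1982]
force: [-1.2, -0.2, 0.3]
finger_force: 0.6
side 0.45 127 knob fwd,left,z mm [ 49.8 -38.9 208.8] rms 0.0019690694678097726
tcp fwd,left 16.89558551964595 -40.7000645728969 [0.59531873 0.04770668 0.19823742] [-0.32362655 -0.52731776 -0.29921608] 12.8
```

```bash
python3 -m handwheel '[{"claw":0,"tx":0.6,"ty":0.1,"tz":0,"turn":0},{"claw":0,"tx":0.6,"ty":0.1,"tz":0,"turn":0}]' | grep -E "force|posi"
python3 -m handwheel '[{"claw":0,"tx":0.6,"ty":0.1,"tz":0,"turn":0},{"claw":0,"tx":0.6,"ty":0.1,"tz":0,"turn":0}]' | grep -E "force|posi"
```

```text
position: [0.5959, 0.0478, 0.1982]
force: [-1.9, -0.5, -0.7]
finger_force: 0.8
position: [0.5964, 0.0479, 0.1981]
force: [-2.2, -0.8, -0.8]
finger_force: 0.9
```

```bash
python3 -m handwheel '[{"claw":0,"tx":0.6,"ty":0.1,"tz":0,"turn":0},{"claw":0,"tx":0.6,"ty":0.1,"tz":0,"turn":0}]' | grep -E "force|posi"
python3 -m handwheel '[{"claw":0,"tx":0.5,"ty":0.1,"tz":0,"turn":0},{"claw":0,"tx":0.5,"ty":0.1,"tz":0,"turn":0}]' | grep -E "force|posi"
python3 k.py
```

```text
position: [0.597, 0.048, 0.198]
force: [-2.6, -0.9, -1.0]
finger_force: 1.1
position: [0.5974, 0.0481, 0.198]
force: [-2.4, -0.4, -1.7]
finger_force: 1.3
side 0.45 117 knob fwd,left,z mm [ 50.6 -39.  208.2] rms 0.002196143251913214
tcp fwd,left 19.06673245343867 -40.49949753480326 [0.59746066 0.04811442 0.19805018] [-3.60126018 -0.88281505 -0.8135974 ] 13.8
```

The force now rises steadily (1 to 3.6 N) while the knob stays at about 50 mm, so the stick is at its stop. I back off and check.

```bash
python3 -m handwheel '[{"claw":0,"tx":-3,"ty":-0.3,"tz":0,"turn":0},{"claw":0,"tx":-15,"ty":-1.5,"tz":0,"turn":0},{"claw":0,"tx":-45,"ty":-4.3,"tz":5,"turn":0},{"claw":0,"tx":-80,"ty":-7.7,"tz":40,"turn":0},{"claw":0,"tx":-120,"ty":-12,"tz":80,"turn":0},{"claw":0,"tx":-150,"ty":-12,"tz":100,"turn":0},{"claw":0,"tx":-150,"ty":-12,"tz":100,"turn":0}]'
python3 k.py top t4
```

```text
time_s: 14.5
position: [0.4472, 0.036, 0.305]
tcp_rot: [-179.9, 0.7, -174.5]
force: [1.3, 0.6, 0.7]
finger_gap: -0.0002
finger_force: 0.0
side 0.55 140 knob fwd,left,z mm [ 50.8 -38.7 208.3] rms 0.0017924040464861015
top 0.55 272 knob fwd,left,z mm [ 50.9 -37.5 210. ] rms 0.0011021168510709548
tcp fwd,left -131.24432274433286 -38.06783506307049 [0.44760854 0.03612821 0.29721965] [ 0.16252397 -0.01270792 -1.14284258] 14.7
```

View pics/t4.png

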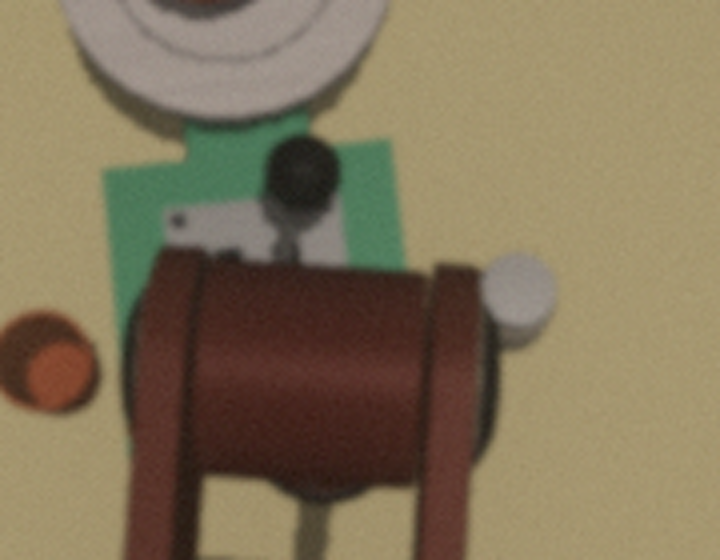

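The knob stands at crop (303,172), fully forward in the right leg (50.9 mm fore). The cup and jar haven't moved, and the arm is clear.

```bash
python3 -c "from plant import bot;print(bot.close_job())"
```

```text
the job is handed in; nothing more can be done
None
```

The gear stick is fully forward in the third slot, reached only by pushing with shut fingers, with the cup and jar unmoved in the last picture (the arm hid the rib there), and I handed the job in at about 15 s with the arm clear.

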